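# Set the showcase lights five clicks up from zero

## Task

Set the museum showcase lights to step five on the grey control console: push the dial's upright steel post anticlockwise until it meets the sprung zero stop, and lean on the stop firmly but gently for about half a second to clear the counter. Then turn the dial exactly five clicks clockwise from zero, without going past the fifth, and only after that press the round store button down and let it go. Leave the things lying around the console where they are.

Things in the scene. Friction and masses are not known exactly. Their poses are not given: they have to be found in the camera images.
- console: Grey box fixed to the table, 180 mm (its x, to the far side) by 280 mm (its y, to the left), top 60 mm above the table; origin under its centre. It carries dial, zero stop and store button. Black ticks around the dial mark its rests.
- dial_axis (a point): Point on the vertical axis of the dial, fixed to the console: 40 mm to +y of the console's centre, 92 mm above the table, level with point post. Axes as the console's: x far, y left, z up. The dial is a black fluted disc, 112 mm across, top face 74 mm above the table.
- post (a point): Steel post standing on the dial: 12 mm across, 45 mm from dial_axis, from 74 to 110 mm above the table; the point is on its axis at 92 mm. After n clicks from zero it is at x = 45 sin(20n deg), y = 45 cos(20n deg) mm from dial_axis: zero is at +y, clockwise from above goes over +x towards -y. It starts resting at a click from 1 to 4.
- dial: The turning dial, origin on its axis 60 mm above the table; its y axis points to the post. It rests every 20 degrees. A sideways push of 3 to 4 N on the post takes it over a click; past half way it snaps forward by itself into the next rest; let go, it stays in the nearest rest. There are more clicks beyond the fifth: stop in time.
- zero_stop (a point): Steel lug on the console at the zero tick, the place of the sprung zero stop (the stop itself is inside the dial). Pushing the post anticlockwise past zero it yields 1 mm (at the post) per 9 N. The counter clears once it has yielded 1 mm or more (9 N) for 0.3 s; more than 2.5 mm (22 N) damages it.
- store_top (a point): Centre of the top of the white round push button (28 mm across) on the console's top, 125 mm to the -y side of the dial axis. Pressed straight down it travels 6 mm against a spring and is fully down at about 5 N.
- store (a joint): How far the store button is pressed: 0 up, 0.006 m fully down. It registers from 0.004 m on.
- weight: Bystander, leave alone: brass cylinder 24 mm across, 18 mm tall, standing on the console's far right corner. Origin at its underside.
- jug: Bystander, leave alone: terracotta jug, 84 mm across, 110 mm tall, standing to the left of the console. Origin at its underside.
- mug: Bystander, leave alone: white mug, 72 mm across, 80 mm tall, right of the console. Origin at its underside.
- bowl: Bystander, leave alone: wooden bowl, 110 mm across, 45 mm tall, beyond the console. Origin at its underside.
- brush: Bystander, leave alone: hand brush lying between the robot and the console. Origin at its underside.
- screwdriver: Bystander, leave alone: screwdriver lying to the left of the console. Origin at its underside.
- spindle: Bystander, leave alone: dark wooden spool, 44 mm across, 60 mm tall, right of the console, on its far side. Origin at its underside.

How it is judged (in metres and radians):
On the way, in this order (a step that is already met when the one before it is completed fails the run):
1. the post is leant against the sprung zero stop, which yields at least 1 mm, for 0.3 s (x of post in the frame of dial_axis below -0.001 m and y of post in the frame of dial_axis above 0.03 m), for 0.3 s.
2. the dial rests at the fifth click (x of post in the frame of dial_axis above 0.03 m and y of post in the frame of dial_axis between -0.0116 and -0.0039 m), for 0.2 s.
3. the store button is pressed at least 4 mm with the dial at the fifth click (all of step 2 and value of joint store above 0.004 m), for 0.05 s.
At the end, for the whole second after the job is handed in: The dial rests at the fifth click from zero (within 5 degrees) and the store button is up again (pressed less than 1.5 mm) (all of step 2 and value of joint store below 0.0015 m); the robot touches nothing.
It fails at once if the zero stop is pushed in more than 2.5 mm (x of post in the frame of dial_axis below -0.0025 m and y of post in the frame of dial_axis above 0 m).
It fails at once if the dial is turned past the fifth click (more than 13 degrees beyond it) (y of post in the frame of dial_axis below -0.0176 m).
It fails at once if the store button is pressed (3 mm or more) while the dial is not at the fifth click (value of joint store above 0.003 m and not (x of post in the frame of dial_axis above 0.03 m and y of post in the frame of dial_axis between -0.0116 and -0.0039 m)).
It fails at once if a bystander is moved more than 15 mm (distance of any of weight, jug, mug, bowl, brush, screwdriver, spindle from where it was at the start of the episode above 0.015 m).
It also fails if it takes over 72 s, if anything falls off the work surface, if the arm or the gripper's body presses on something with over 40 N, if the wrist force passes 120 N, or if a joint passes its speed limit or range.

## Robot

A 6-joint arm with a two-finger parallel gripper is mounted at the origin on the work surface. World frame = base frame: x ahead of the robot, y to its left, z up, the work surface at z = 0. Lengths are in m, angles in degrees, forces in N, time in s.
With the tool pointing down it reaches from about 0.25 to 0.725 m from the base axis. Payload 9.7 kg.
Tool frame: the origin (TCP) lies at the very end of the fingers, on their centre line; the grasp point (between the pads) lies 19 mm behind it (bot.grip_depth is the distance from the TCP to the grasp point, in m); z points along the fingers, y is the direction in which the jaws open and shut (so a half turn about z gives the same grasp; the last joint's range is limited). The gripper opens to 85 mm and grips with 20 to 120 N. Pads are 22 mm wide; open, the fingers measure 114 mm over their backs; the gripper's body (76 mm by 85 mm) begins 54 mm behind the grasp point. The pads swing forward as they close: fully open they stand 13 mm farther back than shut.
Start: joints at [-68.698, 4.979, 10.078, 95.1, 0, 90], TCP at [0.2, -0.512, 0.21] pointing down, gripper open.
Joint ranges: [-179.16, 179.16], [-48.56, 103.87], [-65.8, 70.77], [-126.05, 130.52], [-82.76, 87.17], [-180, 180]. Speed limits (degrees/s): [127.2, 127.2, 147.25, 180, 180, 180].

## Interface

Orientations are given as [roll, pitch, yaw] about the fixed x, y, z axes, in that order (R = Rz(yaw) Ry(pitch) Rx(roll)).
In Python, from workcell import telemetry, optics, order, bot gives the robot as it stands. The module is installed in compiled form; this text tells all that it offers.
- The arm moves only by the shell command python3 -m inch 'ROWS' [FORCE]. ROWS is JSON, a list of rows, each a list of 7 numbers: the shift along the tool's x, y, z in m, then the turn, a rotation vector about the tool's x, y, z in rad, then the closure, from 0 (fully open) to 1 (shut). In form: [[tx, ty, tz, rx, ry, rz, grip], ...]. A call has 1 to 12 rows; each row is the pose to reach, as a shift and turn from the pose commanded when the call began, along the tool's axes at that moment; what a row does not reach only later rows make up. A row lasts 1/12 s, in which the tool goes at most 41.7 mm and 7.16 degrees, less where a joint would pass 70% of its speed; a pose out of reach is approached as far as the arm can. A call with a gripper value outside its range is refused whole. The fingers move at their own pace and stop on an object; FORCE is the grip in N (left out, the last holds). Time passes only in rows, so rows that repeat a pose let the fingers close. It gives the time, the measured TCP pose, the force and the opening at its end, in the units of the state.
- telemetry.get_obs(): the state, without advancing time (a new reading comes with each control period).
- optics.camera(name): name is "scene" or "top" or "wrist"; returns (picture, depth): 420x560x3 uint8, red, green, blue; 420x560 float32, m along the optical axis (not along the pixel's ray), 0 where there is no reading.
- optics.camera_info(name): a dict with "camera_matrix" (3x3 intrinsics, pixels), "k1" (the pictures are not rectified: a ray, as slopes to the right and down, at radius r is drawn at 1 + k1 r^2 times it, then the intrinsics apply), "xyz" and "attitude" of the camera in the world; the wrist camera has in their place "mount" (4x4, takes a point from camera to tool coordinates, whose origin is the TCP and whose axes are the flange's). Camera axes: x right, y down, z forward; pixel columns grow to the right and rows downward; lengths in m; the calibration is good to about 2 mm. A picture is of the moment at which its call begins: read the wrist's pose just before it. camera_info takes no time and is no camera call.
- order.job_done(): hands the job in, once; it reports no verdict.
The state is a dict: "time": time; "q": joint angles; "qd": joint speeds; "joint_efforts": joint torques, N m; "ee_pos": TCP position; "tcp_rot": TCP orientation; "wrist_force": force on the tool from outside, world axes, zero at the start; "torque": the same for the moment, N m; "opening": finger opening in m.
Only numpy, scipy, OpenCV 4.12 (cv2) and the standard library are available. Lean on these libraries where they do the work, as an engineer would, in place of code of your own. Each camera call takes 0.05 s, during which the arm holds its last target. There are 200 camera calls.

## Working session

There is one attempt and no reset: what is moved stays moved. The work goes in short steps, Python scripts to look and compute and a shell command to move; the robot and the scene stay as the last step left them, time stands still between calls to the robot, and variables do not carry over. Pictures are saved under pics/ and viewed, about 8 in all and at most 12, crops included, and the job is handed in when it is done.

```bash
mkdir -p pics; cat > h.py <<'E'
import numpy as np, cv2
from scipy.spatial.transform import Rotation as R
from workcell import telemetry, optics, order, bot
def info(n): 
    return optics.camera_info(n)
def grab(n,f):
    p,d=optics.camera(n); cv2.imwrite('pics/'+f,p[:,:,::-1]); np.save('pics/'+f+'.npy',d); return p,d
E
python3 - <<'E'
from h import *
for n in("scene","top","wrist"): print(n,info(n))
o=telemetry.get_obs();print(o)
p,d=grab("top","top1.png");p2,d2=grab("scene","scene1.png")
E
```

```text
scene {'camera_matrix': array([[480.74383574,   0.        , 279.73424892],
       [  0.        , 480.74383574, 206.42868954],
       [  0.        ,   0.        ,   1.        ]]), 'k1': 0.013969547070610535, 'xyz': array([ 1.12271286, -0.38317308,  0.7088876 ]), 'attitude': array([-1.31231501e+02, -6.93401407e-02,  5.11472357e+01])}
top {'camera_matrix': array([[399.54199528,   0.        , 283.63841304],
       [  0.        , 399.54199528, 198.02267915],
       [  0.        ,   0.        ,   1.        ]]), 'k1': 0.02999339795768989, 'xyz': array([0.53876766, 0.08293131, 0.94617112]), 'attitude': array([-176.83298558,   -0.98385972,  -91.04652313])}
wrist {'camera_matrix': array([[327.1725175 ,   0.        , 280.48815077],
       [  0.        , 327.1725175 , 216.64421507],
       [  0.        ,   0.        ,   1.        ]]), 'k1': -0.03230412796524451, 'mount': array([[-1.29892673e-03, -9.58383949e-01, -2.85479454e-01,
         7.16942625e-02],
       [ 9.99998921e-01, -1.44075249e-03,  2.86776253e-04,
         3.85178404e-04],
       [-6.86146992e-04, -2.85478774e-01,  9.58384786e-01,
        -1.64059896e-01],
       [ 0.00000000e+00,  0.00000000e+00,  0.00000000e+00,
         1.00000000e+00]])}
{'time': 0.0, 'q': array([-6.86969615e+01,  5.00922243e+00,  1.00356396e+01,  9.50989486e+01,
       -1.97084239e-03,  8.99992153e+01]), 'qd': array([ 0.02222211, -0.07167794, -0.1182587 , -0.0569679 , -0.02040964,
       -0.0291398 ]), 'joint_efforts': array([-8.73264271e-04, -5.20391071e+01,  4.64803970e+01,  1.61164283e-02,
       -1.05378886e-04,  2.28582870e-06]), 'ee_pos': array([ 0.19971563, -0.51219289,  0.20891172]), 'tcp_rot': array([-1.79927469e+02,  1.96984751e-03,  2.13038257e+01]), 'wrist_force': array([-0.54023333, -0.13212543,  0.12644713]), 'torque': array([ 0.01211926,  0.00070063, -0.09861978]), 'opening': 0.08515115897544737}
```

View pics/top1.png

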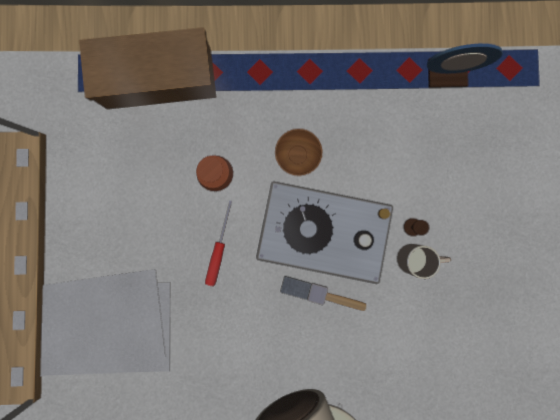

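View pics/scene1.png

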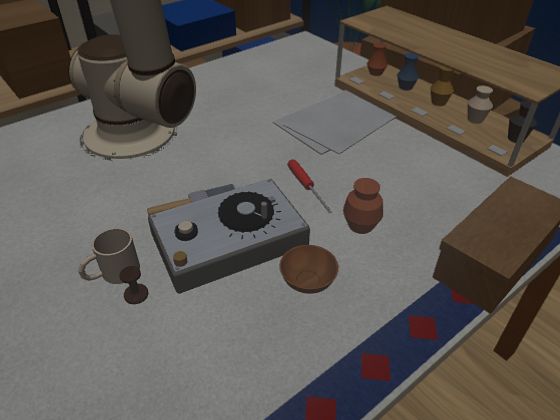

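Top view: the console's corners are at about (273,183), (392,207), (378,282) and (258,259). The dial is at (308,229), with the post near (303,211) and the store button at (364,240). Next I measure these.

```bash
cat >> h.py <<'E'
def pose(n,o=None):
    c=info(n)
    if n!='wrist': return R.from_euler('xyz',c['attitude'],degrees=True).as_matrix(),c['xyz']
    Rt=R.from_euler('xyz',o['tcp_rot'],degrees=True).as_matrix(); M=c['mount']
    return Rt@M[:3,:3], Rt@M[:3,3]+o['ee_pos']
def onplane(n,uv,z,o=None):
    c=info(n); dist=np.array([c['k1'],0,0,0,0.])
    s=cv2.undistortPoints(np.float64(uv).reshape(-1,1,2),c['camera_matrix'],dist)[:,0]
    Rm,t=pose(n,o); r=np.c_[s,np.ones(len(s))]@Rm.T
    return t+r*((z-t[2])/r[:,2])[:,None]
def project(n,P,o=None):
    c=info(n); Rm,t=pose(n,o); q=(np.atleast_2d(P)-t)@Rm
    return cv2.projectPoints(q,np.zeros(3),np.zeros(3),c['camera_matrix'],np.array([c['k1'],0,0,0,0.]))[0][:,0]
E
python3 - <<'E'
from h import *
p=cv2.imread('pics/top1.png'); d=np.load('pics/top1.png.npy')
# heights map
H,W=d.shape; uv=np.stack(np.meshgrid(np.arange(W),np.arange(H)),-1).reshape(-1,2)
c=info('top'); s=cv2.undistortPoints(np.float64(uv).reshape(-1,1,2),c['camera_matrix'],np.array([c['k1'],0,0,0,0.]))[:,0]
Rm,t=pose('top'); X=(np.c_[s,np.ones(len(s))]*d.reshape(-1,1))@Rm.T+t
Z=X[:,2].reshape(H,W)
roi=np.zeros((H,W),bool); roi[170:295,245:400]=1
m=((Z>.045)&roi).astype(np.uint8)
m=cv2.morphologyEx(m,cv2.MORPH_OPEN,np.ones((3,3)))
cs=max(cv2.findContours(m,0,1)[0],key=cv2.contourArea)
r=cv2.minAreaRect(cs); b=cv2.boxPoints(r); P=onplane('top',b,.06); print('rect',b,P,np.linalg.norm(np.diff(P,axis=0),axis=1),P.mean(0))
e=P-np.roll(P,1,0); print('yaws',np.degrees(np.arctan2(e[:,1],e[:,0])))
g=cv2.cvtColor(p,cv2.COLOR_BGR2GRAY)
k=((g<60)&roi).astype(np.uint8)
for q in cv2.findContours(k,0,1)[0]:
    if cv2.contourArea(q)>80:
        (u,v),rr=cv2.minEnclosingCircle(q);M=cv2.moments(cv2.convexHull(q)); u2=[M['m10']/M['m00'],M['m01']/M['m00']]
        print('dark',u,v,rr,u2,onplane('top',[u2],.074))
for z0 in (.095,):
    mm=(Z>z0)&roi; print('post',mm.sum(), X[mm.ravel()].mean(0) if mm.any() else '', np.argwhere(mm).mean(0)[::-1] if mm.any() else '')
cv2.imwrite('pics/c1.png',np.hstack([cv2.resize(p[180:290,250:400],None,fx=5.3,fy=5.3,interpolation=2)]))
E
```

```text
rect [[254.88461 259.5769 ]
 [270.65384 180.73076]
 [394.1154  205.4231 ]
 [378.34616 284.26923]] [[ 0.45311577  0.13250497  0.06      ]
 [ 0.62655903  0.09501386  0.06      ]
 [ 0.56677766 -0.17867739  0.06      ]
 [ 0.39411814 -0.13784863  0.06      ]] [0.17744901 0.28014409 0.17742125] [ 0.51014265 -0.0222518   0.06      ]
yaws [  77.6896805   -12.19727047 -102.32138707  166.69566945]
dark 363.31011962890625 239.70252990722656 9.69454574584961 [363.32315521628493, 239.6094147582697] [[ 0.49303727 -0.10483925  0.074     ]]
dark 307.8050842285156 228.39830017089844 24.63079833984375 [307.9909885057471, 228.4415632183908] [[0.51945723 0.01522083 0.074     ]]
post 99 [0.54466047 0.06909753 0.72623024] [308.36363636 220.61616162]
```

View pics/c1.png

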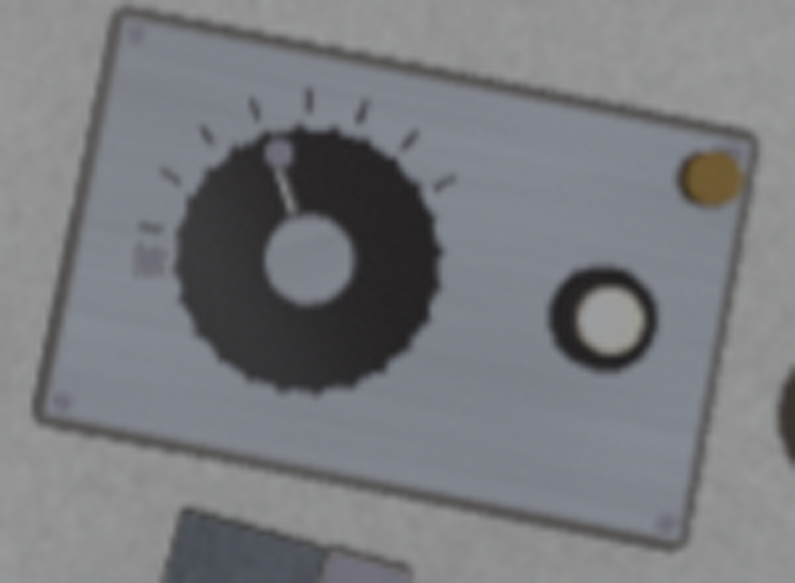

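The bar and post point at the third tick from zero, so the dial starts at n=3. The console yaw is about -12° and the dial axis is near (0.519, 0.016). I'll move above it for a wrist view.

```bash
python3 -m inch '[[0.03,-0.028,0,0,0,0,0.5],[0.06,-0.056,0,0,0,0,0.5],[0.09,-0.084,0,0,0,0,0.5],[0.12,-0.112,0,0,0,0,0.5],[0.15,-0.14,0,0,0,0,0.5],[0.18,-0.168,0,0,0,0,0.5],[0.21,-0.196,0,0,0,0,0.5],[0.24,-0.224,0,0,0,0,0.5],[0.27,-0.252,0,0,0,0,0.5],[0.3,-0.28,0,0,0,0,0.5],[0.33,-0.308,0,0,0,0,0.5],[0.35,-0.328,0,0,0,0,0.5]]'
python3 -m inch '[[0.025,-0.025,0,0,0,0,0.5],[0.05,-0.05,0,0,0,0,0.5],[0.07,-0.07,0,0,0,0,0.5],[0.076,-0.077,0,0,0,0,0.5],[0.076,-0.077,0,0,0,0,0.5],[0.076,-0.077,0,0,0,0,0.5],[0.076,-0.077,0,0,0,0,0.5]]'
python3 - <<'E'
from h import *
o=telemetry.get_obs(); print(o); p,d=grab('wrist','w1.png'); np.save('w1o.npy',o,allow_pickle=True)
E
```

```text
time: 1.1
ee_pos: [0.4074, -0.0768, 0.2094]
tcp_rot: [-180.0, -0.0, 21.4]
wrist_force: [0.7, -1.4, -0.2]
opening: 0.0427
time: 1.68
ee_pos: [0.4492, 0.0189, 0.2095]
tcp_rot: [180.0, 0.0, 21.3]
wrist_force: [-0.5, 0.1, -0.1]
opening: 0.043
{'time': 1.6833, 'q': array([ 2.41444027e+00, -8.66130907e+00, -3.20901041e+00,  9.54713784e+01,
       -1.44120143e-02,  1.61142258e+02]), 'qd': array([-0.68547407, -0.32987624, -0.00531414, -0.06059652,  0.02343326,
        0.19465703]), 'joint_efforts': array([ 9.45746675e-01, -3.63211226e+01,  4.64309835e+01, -3.86406330e-02,
        2.82542850e-02,  7.05814178e-03]), 'ee_pos': array([0.44921234, 0.01886378, 0.20954063]), 'tcp_rot': array([1.79992529e+02, 2.27138413e-02, 2.12721827e+01]), 'wrist_force': array([-0.50136343,  0.05365578, -0.08863757]), 'torque': array([ 0.0117132 ,  0.0098086 , -0.03346697]), 'opening': 0.04303506605637288}
```

View pics/w1.png

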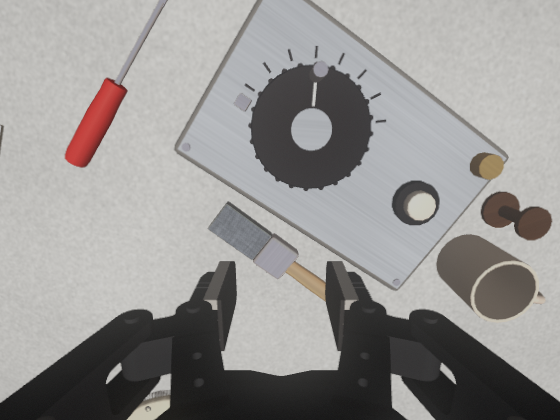

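Wrist view: dial disc centre at (311,128), post top at (320,69) on the third tick from the lug, lug at (242,101), store button cap at (421,207). Next step is to measure them precisely.

```bash
cat > meas.py <<'E'
from h import *
def measure(f,o,show=True):
    p=cv2.imread('pics/'+f); g=cv2.cvtColor(p,cv2.COLOR_BGR2GRAY); hsv=cv2.cvtColor(p,cv2.COLOR_BGR2HSV)
    k=(g<75).astype(np.uint8); k[250:]=0
    out={}
    for q in cv2.findContours(k,0,1)[0]:
        a=cv2.contourArea(q)
        if a>800:
            (u,v),ax,an=cv2.fitEllipse(cv2.convexHull(q)); print('dark',round(u,1),round(v,1),np.round(ax,1),a,onplane('wrist',[(u,v)],.074,o).round(4)[0],onplane('wrist',[(u,v)],.06,o).round(4)[0])
    return p,g,hsv
E
python3 - <<'E'
from meas import *
o=np.load('w1o.npy',allow_pickle=True).item()
p,g,hsv=measure('w1.png',o)
d=np.load('pics/w1.png.npy')
for nm,(u,v) in dict(post=(320,69),lug=(242,101),cap=(421,207),face=(280,150)).items():
    print(nm,d[v,u],onplane('wrist',[(u,v)],.11,o).round(4))
# post top: brighter blob in dial's upper part
for nm,sl,z in (('post',(slice(58,84),slice(306,336)),.110),('cap',(slice(185,225),slice(398,442)),.075)):
    s=g[sl]; th,m=cv2.threshold(s,0,255,cv2.THRESH_OTSU); 
    for q in cv2.findContours(m,0,1)[0]:
        if cv2.contourArea(q)>30:
            c,r=cv2.minEnclosingCircle(q); u=(c[0]+sl[1].start,c[1]+sl[0].start); print(nm,th,u,r,onplane('wrist',[u],z,o).round(4))
cv2.imwrite('pics/c2.png',cv2.resize(p[20:240,170:450],None,fx=2.8,fy=2.7,interpolation=2))
H,W=d.shape; uv=np.stack(np.meshgrid(np.arange(W),np.arange(H)),-1).reshape(-1,2)
c=info('wrist'); s=cv2.undistortPoints(np.float64(uv).reshape(-1,1,2),c['camera_matrix'],np.array([c['k1'],0,0,0,0.]))[:,0]
Rm,t=pose('wrist',o); X=((np.c_[s,np.ones(len(s))]*d.reshape(-1,1))@Rm.T+t).reshape(H,W,3)
for u,v in ((320,69),(319,66),(242,101),(421,207),(405,200),(280,150),(312,128),(350,200),(488,162)): print((u,v),X[v,u].round(4))
m=(X[...,2]>.1)&(X[...,2]<.115); m[100:]=0; m[:,:290]=0; m[:,350:]=0; print('posttop',m.sum(),X[m].mean(0),np.median(X[m],0))
E
```

```text
dark 415.2 202.5 [43.6 46.2] 1530.0 [ 0.4922 -0.1021  0.074 ] [ 0.4911 -0.109   0.06  ]
dark 310.7 126.2 [122.6 128.2] 9641.0 [0.5205 0.0173 0.074 ] [0.5207 0.0161 0.06  ]
post 0.24329956 [[0.5608 0.03   0.11  ]]
lug 0.28838307 [[0.5183 0.0766 0.11  ]]
cap 0.30192906 [[ 0.4934 -0.0909  0.11  ]]
face 0.29384091 [[0.4943 0.0362 0.11  ]]
post 117.0 (320.5, 63.0) 15.33796215057373 [[0.5647 0.0313 0.11  ]]
cap 132.0 (421.3048782348633, 206.69512176513672) 14.845335006713867 [[ 0.4908 -0.109   0.075 ]]
cap 132.0 (431.5, 204.5) 21.691110610961914 [[ 0.4963 -0.1171  0.075 ]]
(320, 69) [0.561  0.0299 0.1088]
(319, 66) [0.5621 0.0316 0.1118]
(242, 101) [0.5186 0.0818 0.0679]
(421, 207) [ 0.491  -0.1054  0.0818]
(405, 200) [ 0.4909 -0.092   0.0738]
(280, 150) [0.4914 0.0351 0.0749]
(312, 128) [0.5195 0.016  0.0774]
(350, 200) [ 0.4697 -0.0476  0.0589]
(488, 162) [ 0.551  -0.1459  0.0766]
posttop 238 [0.56058398 0.02986632 0.10883299] [0.5604746  0.02986057 0.10929676]
```

View pics/c2.png

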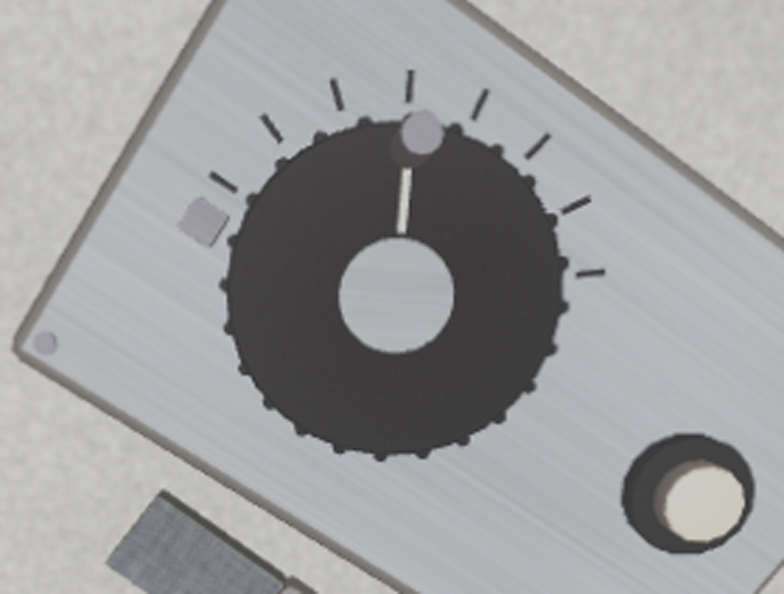

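n=3 is confirmed: the post angle is 17.9° and the prediction is 17.7°. I'm using dial axis (0.520, 0.0165), console yaw -12.3° and store button (0.492, -0.106). Next I straddle the post.

```bash
python3 -m inch '[[0.03,0.008,0.015,0,0,0,0.68],[0.06,0.017,0.03,0,0,0,0.68],[0.09,0.025,0.045,0,0,0,0.68],[0.108,0.0305,0.06,0,0,0,0.68],[0.108,0.0305,0.075,0,0,0,0.68],[0.108,0.0305,0.075,0,0,0,0.68],[0.108,0.0305,0.075,0,0,0,0.68]]'
python3 - <<'E'
from h import *
o=telemetry.get_obs(); print(o['ee_pos'],o['opening']); p,d=grab('wrist','w2.png')
E
```

```text
time: 2.32
ee_pos: [0.5605, 0.0294, 0.1342]
tcp_rot: [-180.0, 0.1, 21.2]
wrist_force: [-0.5, -0.0, 0.2]
opening: 0.0273
[0.56047247 0.02936602 0.13420937] 0.027301266200512965
```

View pics/w2.png

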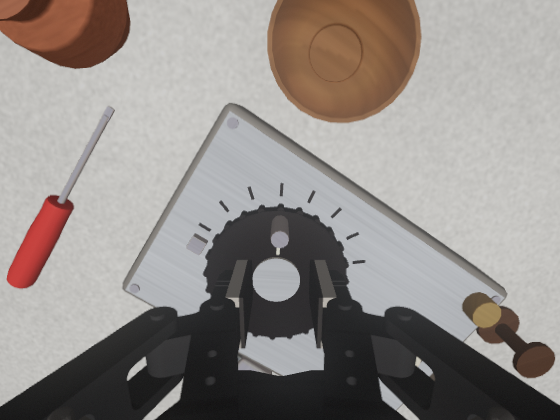

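The post top at (280,240) is centred between the fingertips at (240,265) and (320,265). Time to descend.

```bash
python3 -m inch '[[0.001,0,0.02,0,0,0,0.68],[0.001,0,0.035,0,0,0,0.68],[0.001,0,0.045,0,0,0,0.68],[0.001,0,0.053,0,0,0,0.68],[0.001,0,0.053,0,0,0,0.68]]'
cat > arc.py <<'E'
import sys; from h import *
# rows (tool frame now) to TCP at dial angle a (console clicks), tangential offset cw s(mm), yaw
D=np.array([.520,.0165]); YAW=-12.3
def row(o,n,s=0.,z=None,yaw=None,r=.045):
    phi=np.radians(90+YAW-20*n); P=D+r*np.array([np.cos(phi),np.sin(phi)])+s*np.array([np.sin(phi),-np.cos(phi)])
    y=np.degrees(phi) if yaw is None else yaw
    Rt=R.from_euler('xyz',[180,0,o['tcp_rot'][2]],degrees=True)
    t=Rt.inv().apply(np.r_[P,z or o['ee_pos'][2]]-o['ee_pos'])
    return np.round(np.r_[t,0,0,-np.radians(y-o['tcp_rot'][2])],4).tolist()
def where(o):
    e=o['ee_pos'][:2]-D; phi=np.degrees(np.arctan2(e[1],e[0])); return dict(n=round((90+YAW-phi)/20,3),r=round(np.hypot(*e),4))
E
python3 - <<'E'
from arc import *
o=telemetry.get_obs(); print(o['ee_pos'],o['tcp_rot'],o['wrist_force'],o['q'].round(1),where(o))
for n in np.arange(2.7,-.6,-.3): print(round(n,2),row(o,n,z=.081))
E
```

```text
time: 2.78
ee_pos: [0.5616, 0.0306, 0.081]
tcp_rot: [-180.0, 0.0, 21.3]
wrist_force: [-0.4, -0.2, 0.6]
opening: 0.0271
[0.56155922 0.03060656 0.08103146] [-1.79986071e+02  4.59436948e-02  2.12865442e+01] [-0.44548073 -0.24603168  0.6104911 ] [  3.1   6.1  -2.9  81.   -0.  161.8] {'n': np.float64(2.948), 'r': np.float64(0.0439)}
2.7 [0.0011, -0.0038, 0.0, 0.0, 0.0, -0.0421]
2.4 [0.0007, -0.0085, 0.0, 0.0, 0.0, -0.1468]
2.1 [-0.0003, -0.0131, 0.0, 0.0, 0.0, -0.2516]
1.8 [-0.0017, -0.0176, 0.0, 0.0, 0.0, -0.3563]
1.5 [-0.0035, -0.022, 0.0, 0.0, 0.0, -0.461]
1.2 [-0.0059, -0.0261, 0.0, 0.0, 0.0, -0.5657]
0.9 [-0.0086, -0.0299, 0.0, 0.0, 0.0, -0.6704]
0.6 [-0.0117, -0.0334, 0.0, 0.0, 0.0, -0.7752]
0.3 [-0.0152, -0.0366, 0.0, 0.0, 0.0, -0.8799]
0.0 [-0.019, -0.0394, 0.0, 0.0, 0.0, -0.9846]
-0.3 [-0.023, -0.0418, 0.0, 0.0, 0.0, -1.0893]
-0.6 [-0.0273, -0.0438, 0.0, 0.0, 0.0, -1.194]
```

```bash
python3 -m inch '[[0.001,-0.004,0,0,0,-0.042,0.68],[0.001,-0.0085,0,0,0,-0.147,0.68],[0,-0.013,0,0,0,-0.25,0.68],[-0.002,-0.0175,0,0,0,-0.356,0.68],[-0.0035,-0.022,0,0,0,-0.461,0.68],[-0.006,-0.026,0,0,0,-0.566,0.68],[-0.0085,-0.03,0,0,0,-0.67,0.68],[-0.0085,-0.03,0,0,0,-0.67,0.68]]'
python3 - <<'E'
from arc import *
o=telemetry.get_obs(); print(o['ee_pos'],o['tcp_rot'],o['wrist_force'],o['q'].round(1),where(o))
for n in np.arange(.7,-.8,-.1): print(round(n,2),row(o,n,z=.081,yaw=max(90+YAW-20*n,0) if n>0 else 78))
E
```

```text
time: 3.45
ee_pos: [0.5436, 0.0559, 0.0831]
tcp_rot: [179.9, -0.1, 60.0]
wrist_force: [-0.1, 1.0, -0.2]
opening: 0.0273
[0.54363715 0.05594666 0.0830779 ] [ 1.79903897e+02 -6.51732819e-02  5.99690067e+01] [-0.1094145   0.962532   -0.17327018] [  5.9   3.8  -5.2  80.9  -0.  125.9] {'n': np.float64(0.932), 'r': np.float64(0.046)}
0.7 [-0.0011, -0.0037, 0.0021, 0.0, 0.0, -0.0651]
0.6 [-0.0012, -0.0052, 0.0021, 0.0, 0.0, -0.1]
0.5 [-0.0014, -0.0068, 0.0021, 0.0, 0.0, -0.1349]
0.4 [-0.0016, -0.0083, 0.0021, 0.0, 0.0, -0.1698]
0.3 [-0.0019, -0.0099, 0.0021, 0.0, 0.0, -0.2047]
0.2 [-0.0023, -0.0114, 0.0021, 0.0, 0.0, -0.2397]
0.1 [-0.0027, -0.0129, 0.0021, 0.0, 0.0, -0.2746]
0.0 [-0.0031, -0.0144, 0.0021, 0.0, 0.0, -0.3095]
-0.1 [-0.0036, -0.0159, 0.0021, 0.0, 0.0, -0.3147]
-0.2 [-0.0042, -0.0174, 0.0021, 0.0, 0.0, -0.3147]
-0.3 [-0.0048, -0.0188, 0.0021, 0.0, 0.0, -0.3147]
-0.4 [-0.0054, -0.0203, 0.0021, 0.0, 0.0, -0.3147]
-0.5 [-0.0061, -0.0217, 0.0021, 0.0, 0.0, -0.3147]
-0.6 [-0.0069, -0.023, 0.0021, 0.0, 0.0, -0.3147]
-0.7 [-0.0077, -0.0244, 0.0021, 0.0, 0.0, -0.3147]
```

```bash
python3 -m inch '[[-0.001,-0.003,0,0,0,-0.065,0.68],[-0.001,-0.005,0,0,0,-0.1,0.68],[-0.0015,-0.007,0,0,0,-0.135,0.68],[-0.0015,-0.0085,0,0,0,-0.17,0.68],[-0.002,-0.01,0,0,0,-0.205,0.68],[-0.0025,-0.0115,0,0,0,-0.24,0.68],[-0.003,-0.013,0,0,0,-0.275,0.68],[-0.003,-0.0145,0,0,0,-0.31,0.68],[-0.0035,-0.016,0,0,0,-0.31,0.68],[-0.0035,-0.016,0,0,0,-0.31,0.68],[-0.0035,-0.016,0,0,0,-0.31,0.68]]'
python3 - <<'E'
from arc import *
o=telemetry.get_obs(); print(o['ee_pos'],o['tcp_rot'],o['wrist_force'],o['q'].round(1),where(o))
p,d=grab('wrist','w3.png'); np.save('w3o.npy',o,allow_pickle=True)
cv2.imwrite('pics/c3.png',cv2.resize(p[150:340,150:410,::-1],None,fx=2.5,fy=2.5,interpolation=2))
E
```

```text
time: 4.37
ee_pos: [0.5278, 0.0608, 0.082]
tcp_rot: [180.0, -0.0, 77.3]
wrist_force: [0.3, -0.4, -0.5]
opening: 0.0277
[0.5277826  0.06079796 0.08202086] [ 1.79994613e+02 -1.62233216e-02  7.73068143e+01] [ 0.3261619  -0.37082621 -0.49539559] [  6.6   1.8  -7.3  80.8   0.  109.3] {'n': np.float64(-0.117), 'r': np.float64(0.045)}
```

View pics/c3.png

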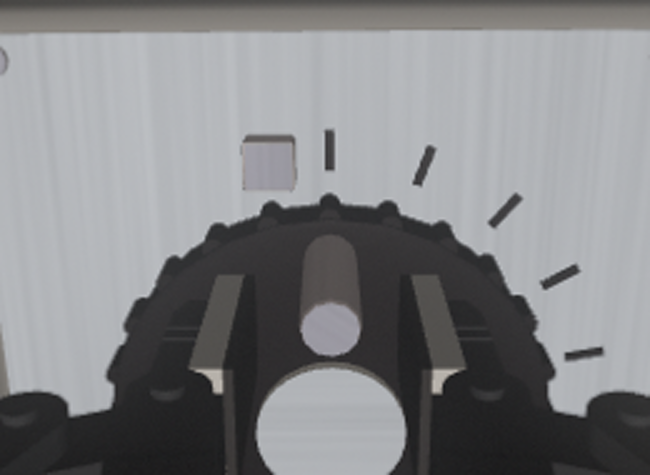

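The post rests at the zero tick, centred between the fingers with no contact. I'll creep anticlockwise onto the stop and watch the force.

```bash
python3 -m inch '[[0,-0.002,0,0,0,0,0.68],[0,-0.004,0,0,0,0,0.68],[0,-0.005,0,0,0,0,0.68],[0,-0.005,0,0,0,0,0.68]]'; python3 -m inch '[[0,-0.001,0,0,0,0,0.68],[0,-0.001,0,0,0,0,0.68]]'; python3 -m inch '[[0,-0.0005,0,0,0,0,0.68],[0,-0.0005,0,0,0,0,0.68]]'
```

```text
time: 4.75
ee_pos: [0.5226, 0.0619, 0.0816]
tcp_rot: [-180.0, -0.0, 77.4]
wrist_force: [-1.1, -0.6, -0.5]
opening: 0.0272
time: 4.92
ee_pos: [0.5218, 0.0621, 0.0816]
tcp_rot: [180.0, -0.0, 77.4]
wrist_force: [1.0, 1.1, -0.0]
opening: 0.0277
time: 5.08
ee_pos: [0.5214, 0.0622, 0.0816]
tcp_rot: [-180.0, 0.0, 77.4]
wrist_force: [0.7, -0.0, 0.0]
opening: 0.0276
```

```bash
for i in 1; do :; done; python3 -m inch '[[0,-0.0005,0,0,0,0,0.68],[0,-0.0005,0,0,0,0,0.68]]'; python3 -m inch '[[0,-0.0005,0,0,0,0,0.68],[0,-0.0005,0,0,0,0,0.68]]'
```

```text
time: 5.25
ee_pos: [0.5209, 0.0623, 0.0816]
tcp_rot: [-180.0, -0.0, 77.5]
wrist_force: [0.3, 0.1, 0.4]
opening: 0.0273
time: 5.42
ee_pos: [0.5206, 0.0624, 0.0816]
tcp_rot: [180.0, -0.0, 77.5]
wrist_force: [1.4, -0.2, -0.4]
opening: 0.0275
```

```bash
python3 -m inch '[[0,-0.0005,0,0,0,0,0.68],[0,-0.0005,0,0,0,0,0.68]]'
```

```text
time: 5.58
ee_pos: [0.5203, 0.0624, 0.0817]
tcp_rot: [180.0, -0.0, 77.4]
wrist_force: [2.7, -0.8, -0.5]
opening: 0.0273
```

```bash
python3 -m inch '[[0,-0.0006,0,0,0,0,0.68],[0,-0.0006,0,0,0,0,0.68]]'
```

```text
time: 5.75
ee_pos: [0.5198, 0.0626, 0.0817]
tcp_rot: [179.9, -0.0, 77.4]
wrist_force: [3.6, -0.5, -0.9]
opening: 0.0273
```

```bash
python3 -m inch '[[0,-0.0006,0,0,0,0,0.68],[0,-0.0006,0,0,0,0,0.68]]'
```

```text
time: 5.92
ee_pos: [0.5194, 0.0627, 0.0818]
tcp_rot: [179.9, -0.0, 77.4]
wrist_force: [5.9, -2.4, -1.2]
opening: 0.0268
```

```bash
python3 -m inch '[[0,-0.0006,0,0,0,0,0.68],[0,-0.0006,0,0,0,0,0.68]]'
```

```text
time: 6.08
ee_pos: [0.519, 0.0628, 0.0818]
tcp_rot: [179.9, -0.0, 77.4]
wrist_force: [7.1, -2.3, -1.3]
opening: 0.0272
```

```bash
python3 -m inch '[[0,-0.0006,0,0,0,0,0.68],[0,-0.0012,0,0,0,0,0.68],[0,-0.0012,0,0,0,0,0.68]]'
```

```text
time: 6.33
ee_pos: [0.5184, 0.0629, 0.0819]
tcp_rot: [179.8, -0.0, 77.4]
wrist_force: [9.1, -3.1, -3.3]
opening: 0.0268
```

```bash
python3 -m inch '[[0,-0.0004,0,0,0,0,0.68],[0,-0.0008,0,0,0,0,0.68],[0,-0.0008,0,0,0,0,0.68]]'
```

```text
time: 6.58
ee_pos: [0.5179, 0.063, 0.082]
tcp_rot: [179.8, -0.0, 77.4]
wrist_force: [11.2, -3.1, -2.3]
opening: 0.027
```

```bash
python3 -m inch '[[0,-0.0004,0,0,0,0,0.68],[0,-0.0008,0,0,0,0,0.68],[0,-0.0008,0,0,0,0,0.68]]'
```

```text
time: 6.83
ee_pos: [0.5175, 0.0631, 0.082]
tcp_rot: [179.8, 0.0, 77.4]
wrist_force: [13.1, -2.9, -3.8]
opening: 0.0273
```

```bash
python3 -m inch '[[0,-0.0004,0,0,0,0,0.68],[0,-0.0008,0,0,0,0,0.68],[0,-0.0012,0,0,0,0,0.68],[0,-0.0012,0,0,0,0,0.68],[0,-0.0012,0,0,0,0,0.68]]'
```

```text
time: 7.25
ee_pos: [0.5168, 0.0632, 0.0821]
tcp_rot: [179.7, -0.0, 77.4]
wrist_force: [14.2, -3.5, -4.8]
opening: 0.0276
```

```bash
python3 -m inch '[[0,0,0,0,0,0,0.68],[0,0,0,0,0,0,0.68],[0,0,0,0,0,0,0.68],[0,0,0,0,0,0,0.68],[0,0,0,0,0,0,0.68]]'; python3 - <<'E'
from h import *
o=telemetry.get_obs(); print(o['wrist_force'],o['ee_pos'])
p,d=grab('wrist','w4.png')
# post-top column vs w3
for f in('w3.png','w4.png'):
    g=cv2.imread('pics/'+f,0)[268:296,265:300]; m=(cv2.threshold(g,0,255,cv2.THRESH_OTSU)[1]); M=cv2.moments(m,True); print(f,M['m10']/M['m00']+265,M['m01']/M['m00']+268,M['m00'])
E
```

```text
time: 7.67
ee_pos: [0.5168, 0.0632, 0.082]
tcp_rot: [179.7, -0.0, 77.4]
wrist_force: [14.8, -2.8, -4.8]
opening: 0.0273
[14.84277211 -2.81859172 -4.77466389] [0.51683819 0.06321529 0.08204296]
w3.png 281.79695431472084 281.0913705583756 394.0
w4.png 295.4113924050633 281.11392405063293 158.0
```

```bash
python3 - <<'E'
from arc import *
o3=np.load('w3o.npy',allow_pickle=True).item(); o4=telemetry.get_obs(); S=[]
for f,o,(a,b) in(('w3.png',o3,(262,305)),('w4.png',o4,(280,330))):
    p=cv2.imread('pics/'+f); g=cv2.cvtColor(p,cv2.COLOR_BGR2GRAY)[262:300,a:b]
    m=((g>135)).astype(np.uint8)
    for q in cv2.findContours(m,0,1)[0]:
        if cv2.contourArea(q)>60:
            (u,v),r=cv2.minEnclosingCircle(q); P=onplane('wrist',[(u+a,v+262)],.11,o)[0,:2]-D
            c,s=np.cos(np.radians(YAW)),np.sin(np.radians(YAW)); print(f,u+a,v+262,r,'post console xy mm',(P@np.array([[c,-s],[s,c]])*1000).round(2))
    cv2.imwrite('pics/z_'+f,p[250:310,240:340])
a=np.hstack([cv2.imread('pics/z_w3.png'),cv2.imread('pics/z_w4.png')]); cv2.imwrite('pics/c4.png',cv2.resize(a,None,fx=4,fy=4))
E
```

```text
w3.png 281.8863639831543 281.0 11.292261123657227 post console xy mm [-1.82 45.1 ]
w4.png 301.3421058654785 281.3421058654785 10.921945571899414 post console xy mm [-4.17 44.83]
```

View pics/c4.png

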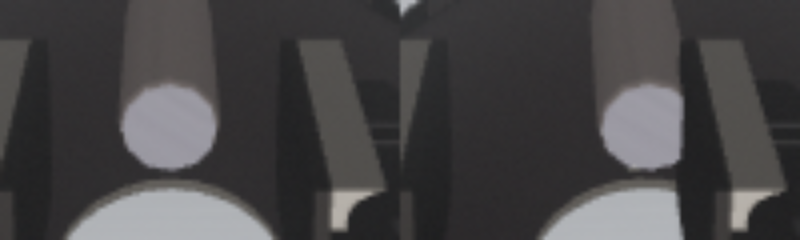

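The force is about 15 N tangential, held for over 0.5 s. The images show the post yielded roughly 1.5–1.9 mm. I now return to the centred pose.

```bash
python3 -m inch '[[0,0.002,0,0,0,0,0.68],[0,0.004,0,0,0,0,0.68],[0,0.006,0,0,0,0,0.68],[0,0.01,0,0,0,0,0.68],[0,0.0138,0,0,0,0,0.68],[0,0.0138,0,0,0,0,0.68],[0,0.0138,0,0,0,0,0.68]]'
cat >> arc.py <<'E'
D=np.array([.5183,.0169]); YAW=-12.2
def prow(o,n,off=-.0075,ymin=8):
    phi=90+YAW-20*n; f=np.radians(phi); y=max(phi,ymin); h=np.radians(y)
    P=D+.045*np.array([np.cos(f),np.sin(f)])-off*np.array([np.sin(h),-np.cos(h)])
    Rt=R.from_euler('xyz',[180,0,o['tcp_rot'][2]],degrees=True)
    t=Rt.inv().apply(np.r_[P,o['ee_pos'][2]]-o['ee_pos'])
    return np.round([t[0],t[1],-np.radians(y-o['tcp_rot'][2])],4).tolist()
E
python3 - <<'E'
from arc import *
o=telemetry.get_obs(); print(o['ee_pos'],o['tcp_rot'],o['wrist_force'],where(o))
for n in np.arange(0,4.9,.2): print(round(n,2),prow(o,n))
E
```

```text
time: 8.3
ee_pos: [0.5276, 0.0608, 0.0814]
tcp_rot: [-180.0, 0.0, 77.4]
wrist_force: [0.4, 1.0, 0.4]
opening: 0.0273
[0.52762123 0.06077005 0.08137833] [-1.79950765e+02  9.22381177e-03  7.74473861e+01] [0.4467197  1.03610108 0.36623054] {'n': np.float64(-0.01), 'r': np.float64(0.0448)}
0.0 [0.0002, 0.0077, -0.0062]
0.2 [-0.0004, 0.0108, 0.0637]
0.4 [-0.0012, 0.0139, 0.1335]
0.6 [-0.0023, 0.0169, 0.2033]
0.8 [-0.0035, 0.0198, 0.2731]
1.0 [-0.005, 0.0226, 0.3429]
1.2 [-0.0066, 0.0254, 0.4127]
1.4 [-0.0085, 0.028, 0.4825]
1.6 [-0.0105, 0.0304, 0.5524]
1.8 [-0.0127, 0.0328, 0.6222]
2.0 [-0.015, 0.0349, 0.692]
2.2 [-0.0175, 0.0369, 0.7618]
2.4 [-0.0201, 0.0387, 0.8316]
2.6 [-0.0228, 0.0404, 0.9014]
2.8 [-0.0256, 0.0418, 0.9712]
3.0 [-0.0286, 0.0431, 1.041]
3.2 [-0.0316, 0.0441, 1.1109]
3.4 [-0.0347, 0.0449, 1.1807]
3.6 [-0.0377, 0.0458, 1.2121]
3.8 [-0.0407, 0.0467, 1.2121]
4.0 [-0.0438, 0.0473, 1.2121]
4.2 [-0.0469, 0.0478, 1.2121]
4.4 [-0.05, 0.048, 1.2121]
4.6 [-0.0532, 0.0481, 1.2121]
4.8 [-0.0563, 0.0479, 1.2121]
```

```bash
python3 -m inch '[[0,0.004,0,0,0,0,0.68],[0,0.0077,0,0,0,0,0.68],[-0.0004,0.0108,0,0,0,0.064,0.68],[-0.0012,0.0139,0,0,0,0.134,0.68],[-0.0023,0.0169,0,0,0,0.203,0.68],[-0.0035,0.0198,0,0,0,0.273,0.68],[-0.005,0.0226,0,0,0,0.343,0.68],[-0.0066,0.0254,0,0,0,0.413,0.68],[-0.0085,0.028,0,0,0,0.483,0.68],[-0.0105,0.0304,0,0,0,0.552,0.68],[-0.0127,0.0328,0,0,0,0.622,0.68],[-0.0127,0.0328,0,0,0,0.622,0.68]]'
python3 - <<'E'
from arc import *
o=telemetry.get_obs(); print(o['ee_pos'],o['tcp_rot'],o['wrist_force'],where(o))
for n in np.arange(1.8,4.9,.2): print(round(n,2),prow(o,n))
p,d=grab('wrist','w5.png')
cv2.imwrite('pics/c5.png',cv2.resize(p[150:340,150:410,::-1],None,fx=2.5,fy=2.5,interpolation=2))
E
```

```text
time: 9.3
ee_pos: [0.5575, 0.0409, 0.0815]
tcp_rot: [180.0, 0.0, 41.6]
wrist_force: [-0.2, -1.0, 0.7]
opening: 0.0274
[0.55745706 0.04088591 0.08150265] [1.79997564e+02 2.11876830e-03 4.16163235e+01] [-0.23685752 -0.97970671  0.66495913] {'n': np.float64(2.316), 'r': np.float64(0.0459)}
1.8 [-0.0002, -0.0007, -0.0032]
2.0 [-0.0008, 0.0024, 0.0666]
2.2 [-0.0016, 0.0055, 0.1364]
2.4 [-0.0027, 0.0085, 0.2062]
2.6 [-0.004, 0.0114, 0.276]
2.8 [-0.0054, 0.0142, 0.3459]
3.0 [-0.0071, 0.017, 0.4157]
3.2 [-0.0089, 0.0196, 0.4855]
3.4 [-0.0109, 0.022, 0.5553]
3.6 [-0.0129, 0.0245, 0.5867]
3.8 [-0.0148, 0.027, 0.5867]
4.0 [-0.0169, 0.0293, 0.5867]
4.2 [-0.0191, 0.0315, 0.5867]
4.4 [-0.0215, 0.0335, 0.5867]
4.6 [-0.0241, 0.0354, 0.5867]
4.8 [-0.0267, 0.0371, 0.5867]
```

View pics/c5.png

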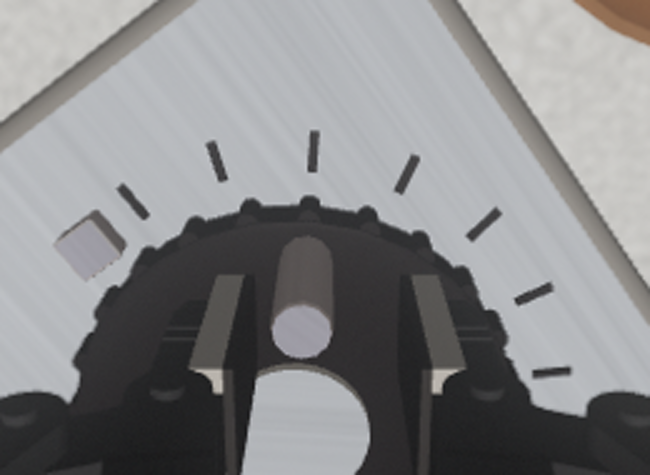

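Post is at the second click and tracking as modelled. On to the fourth.

```bash
python3 -m inch '[[-0.0008,0.0024,0,0,0,0.067,0.68],[-0.0016,0.0055,0,0,0,0.136,0.68],[-0.0027,0.0085,0,0,0,0.206,0.68],[-0.004,0.0114,0,0,0,0.276,0.68],[-0.0054,0.0142,0,0,0,0.346,0.68],[-0.007,0.017,0,0,0,0.416,0.68],[-0.009,0.0196,0,0,0,0.486,0.68],[-0.011,0.022,0,0,0,0.555,0.68],[-0.013,0.0245,0,0,0,0.587,0.68],[-0.0148,0.027,0,0,0,0.587,0.68],[-0.0148,0.027,0,0,0,0.587,0.68],[-0.0148,0.027,0,0,0,0.587,0.68]]'
python3 - <<'E'
from arc import *
o=telemetry.get_obs(); print(o['ee_pos'],o['tcp_rot'],o['wrist_force'],o['q'].round(1),where(o))
for n in np.arange(3.8,5.1,.1): print(round(n,2),prow(o,n))
p,d=grab('wrist','w6.png')
cv2.imwrite('pics/c6.png',cv2.resize(p[150:340,150:410,::-1],None,fx=2.5,fy=2.5,interpolation=2))
E
```

```text
time: 10.35
ee_pos: [0.564, 0.0111, 0.0815]
tcp_rot: [180.0, 0.0, 8.3]
wrist_force: [-0.6, 0.0, -0.6]
opening: 0.0274
[0.56398891 0.01113789 0.08154788] [1.79993217e+02 8.97880158e-03 8.30226693e+00] [-0.59193944  0.0183503  -0.6275179 ] [  1.1   6.3  -2.7  81.1  -0.  172.8] {'n': np.float64(4.249), 'r': np.float64(0.0461)}
3.8 [0.0003, 0.0003, 0.0053]
3.9 [0.0001, 0.0019, 0.0053]
4.0 [-0.0002, 0.0034, 0.0053]
4.1 [-0.0005, 0.0049, 0.0053]
4.2 [-0.0009, 0.0065, 0.0053]
4.3 [-0.0013, 0.008, 0.0053]
4.4 [-0.0017, 0.0095, 0.0053]
4.5 [-0.0023, 0.011, 0.0053]
4.6 [-0.0028, 0.0124, 0.0053]
4.7 [-0.0035, 0.0139, 0.0053]
4.8 [-0.0041, 0.0153, 0.0053]
4.9 [-0.0049, 0.0167, 0.0053]
5.0 [-0.0056, 0.018, 0.0053]
```

View pics/c6.png

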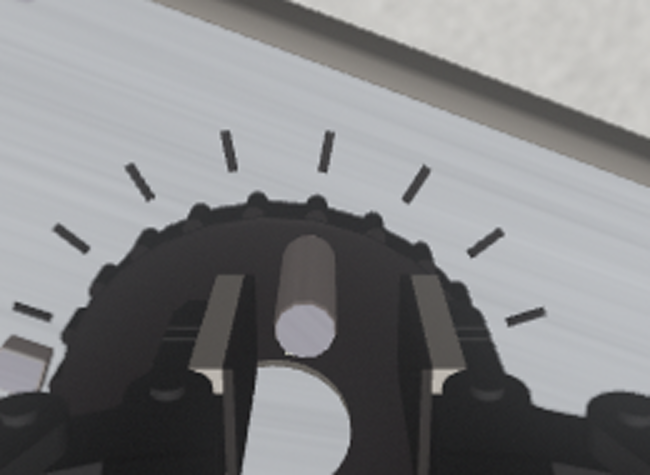

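The post is at the fourth tick (counting from the lug side, zero first). I push slowly over to the fifth, then back off to centre.

```bash
python3 -m inch '[[0,0.002,0,0,0,0,0.68],[0,0.0035,0,0,0,0,0.68],[-0.0005,0.005,0,0,0,0,0.68],[-0.001,0.0065,0,0,0,0,0.68],[-0.0013,0.008,0,0,0,0,0.68],[-0.0017,0.0095,0,0,0,0,0.68],[-0.0023,0.011,0,0,0,0,0.68],[-0.0028,0.0124,0,0,0,0,0.68],[-0.0035,0.0139,0,0,0,0,0.68],[-0.0035,0.0139,0,0,0,0,0.68]]'
python3 - <<'E'
from arc import *
o=telemetry.get_obs(); print(o['ee_pos'],o['tcp_rot'],o['wrist_force'],o['q'].round(1),where(o))
p,d=grab('wrist','w7.png')
cv2.imwrite('pics/c7.png',cv2.resize(p[150:340,150:410,::-1],None,fx=2.5,fy=2.5,interpolation=2))
E
```

```text
time: 11.23
ee_pos: [0.5622, -0.0036, 0.0815]
tcp_rot: [180.0, 0.0, 8.2]
wrist_force: [0.6, -0.3, -0.4]
opening: 0.0272
[ 0.56221992 -0.00358704  0.08149402] [1.79969716e+02 3.68736046e-02 8.15624814e+00] [ 0.60251729 -0.34442643 -0.35388275] [ -0.3   6.1  -2.9  81.1  -0.  171.5] {'n': np.float64(5.14), 'r': np.float64(0.0485)}
```

View pics/c7.png

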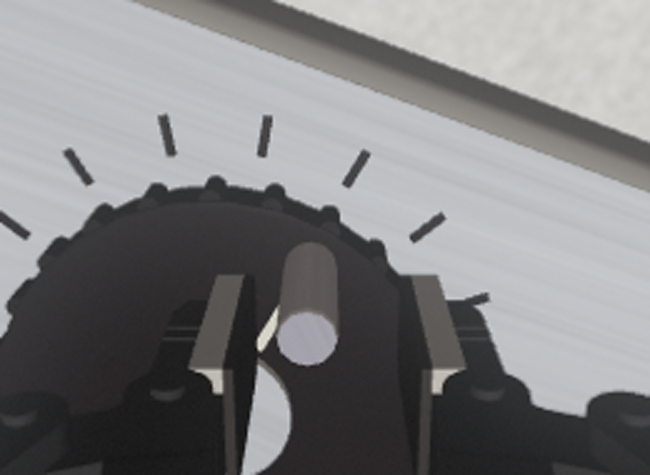

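The post sits at the position predicted for the fifth click: 3.3 mm left of the finger centre, against 3.8 mm predicted. I lift out, go to the store button with the gripper shut, and take a wrist view there.

```bash
python3 -m inch '[[0,-0.002,0,0,0,0,0.68],[0,-0.0035,0,0,0,0,0.68],[0,-0.0035,-0.02,0,0,0,0.68],[0,-0.0035,-0.045,0,0,0,0.68],[0,-0.0035,-0.07,0,0,0,0.68],[0,-0.0035,-0.07,0,0,0,0.68],[-0.02,0.02,-0.07,0,0,0,1],[-0.04,0.042,-0.07,0,0,0,1],[-0.06,0.066,-0.07,0,0,0,1],[-0.08,0.088,-0.07,0,0,0,1],[-0.0845,0.0914,-0.07,0,0,0,1],[-0.0845,0.0914,-0.07,0,0,0,1]]'
python3 - <<'E'
from arc import *
o=telemetry.get_obs(); print(o['ee_pos'],o['tcp_rot'],o['wrist_force'],o['opening'])
p,d=grab('wrist','w8.png'); q,d2=grab('top','top2.png')
# store cap
hsv=cv2.cvtColor(p,cv2.COLOR_RGB2HSV)
a=cv2.resize(p[:,:,::-1],(480,360)); b=cv2.resize(q[195:265,265:345,::-1],(320,280),interpolation=2); c=np.zeros((360,800,3),np.uint8); c[:,:480]=a; c[:280,480:]=b; cv2.imwrite('pics/c8.png',c)
E
```

```text
time: 12.28
ee_pos: [0.4911, -0.1066, 0.1517]
tcp_rot: [180.0, -0.0, 8.0]
wrist_force: [0.9, -0.2, -0.3]
opening: -0.0002
[ 0.49110211 -0.10659364  0.15172555] [ 1.79986519e+02 -1.61562175e-02  8.04250269e+00] [ 0.89308944 -0.18661235 -0.30135523] -0.00024450074619592014
```

View pics/c8.png

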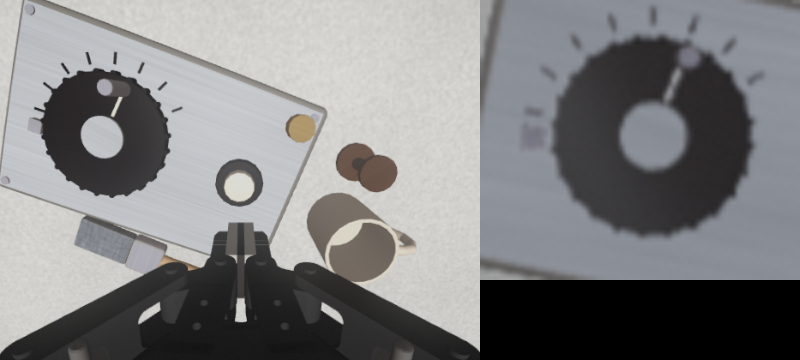

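The bar points at the fifth tick (693,22), with zero at (534,112), and the button lies in line with the fingertips. Now I press it.

```bash
python3 -m inch '[[0,0,0.02,0,0,0,1],[0,0,0.04,0,0,0,1],[0,0,0.055,0,0,0,1],[0,0,0.066,0,0,0,1],[0,0,0.066,0,0,0,1],[0,0,0.066,0,0,0,1]]'
```

```text
time: 12.88
ee_pos: [0.492, -0.1048, 0.0854]
tcp_rot: [-180.0, 0.0, 8.2]
wrist_force: [-0.2, 0.3, 0.0]
opening: 0.0002
```

```bash
python3 -m inch '[[0,0,0.002,0,0,0,1],[0,0,0.004,0,0,0,1],[0,0,0.004,0,0,0,1]]';python3 -m inch '[[0,0,0.001,0,0,0,1],[0,0,0.002,0,0,0,1],[0,0,0.002,0,0,0,1]]'
```

```text
time: 13.13
ee_pos: [0.4923, -0.1055, 0.082]
tcp_rot: [180.0, -0.0, 8.2]
wrist_force: [-0.2, -0.4, 0.0]
opening: 0.0002
time: 13.38
ee_pos: [0.4919, -0.1055, 0.0796]
tcp_rot: [180.0, -0.0, 8.2]
wrist_force: [-0.4, -1.2, -0.6]
opening: 0.0002
```

```bash
python3 -m inch '[[0,0,0.001,0,0,0,1],[0,0,0.002,0,0,0,1],[0,0,0.002,0,0,0,1]]'
```

```text
time: 13.63
ee_pos: [0.4918, -0.1055, 0.0774]
tcp_rot: [-180.0, 0.0, 8.2]
wrist_force: [-0.6, 0.5, -0.4]
opening: 0.0003
```

```bash
python3 -m inch '[[0,0,0.001,0,0,0,1],[0,0,0.002,0,0,0,1],[0,0,0.002,0,0,0,1]]'
```

```text
time: 13.88
ee_pos: [0.4918, -0.1055, 0.0753]
tcp_rot: [-180.0, 0.0, 8.2]
wrist_force: [-0.4, -0.2, -1.1]
opening: -0.0
```

```bash
python3 -m inch '[[0,0,0.001,0,0,0,1],[0,0,0.002,0,0,0,1],[0,0,0.002,0,0,0,1]]'
```

```text
time: 14.13
ee_pos: [0.4918, -0.1055, 0.0734]
tcp_rot: [-180.0, 0.0, 8.2]
wrist_force: [-0.1, -0.6, 0.5]
opening: 0.0001
```

```bash
python3 -m inch '[[0,0,0.001,0,0,0,1],[0,0,0.002,0,0,0,1],[0,0,0.002,0,0,0,1]]'
```

```text
time: 14.38
ee_pos: [0.4918, -0.1055, 0.0714]
tcp_rot: [-180.0, 0.0, 8.2]
wrist_force: [0.0, 0.4, -0.4]
opening: -0.0002
```

```bash
python3 -m inch '[[0,0,0.001,0,0,0,1],[0,0,0.002,0,0,0,1],[0,0,0.002,0,0,0,1]]'
```

```text
time: 14.63
ee_pos: [0.4918, -0.1055, 0.0693]
tcp_rot: [-180.0, 0.0, 8.2]
wrist_force: [0.3, 0.2, 1.1]
opening: 0.0002
```

```bash
python3 -m inch '[[0,0,0.001,0,0,0,1],[0,0,0.002,0,0,0,1],[0,0,0.002,0,0,0,1]]'; python3 - <<'E'
from h import *
print(info('wrist')['mount'][2,3]); p,d=grab('wrist','w9.png'); q,d2=grab('scene','scene2.png')
cv2.imwrite('pics/c9.png',np.hstack([cv2.resize(p[200:380,180:380,::-1],(400,360),interpolation=2),cv2.resize(q[180:280,140:250,::-1],(396,360),interpolation=2)]))
E
```

```text
time: 14.88
ee_pos: [0.4918, -0.1055, 0.0674]
tcp_rot: [-180.0, 0.0, 8.2]
wrist_force: [-1.3, -0.0, -0.5]
opening: -0.0002
-0.16405922159048741
```

Picture limit reached, so I continue with numbers only: triangulate the cap and read the depths.

```bash
python3 - <<'E'
from h import *
o1=np.load('w1o.npy',allow_pickle=True).item()
def cap(f,sl,thr=150):
    p=cv2.imread('pics/'+f); g=p.min(2)[sl]; m=(g>thr).astype(np.uint8)
    n,l,st,c=cv2.connectedComponentsWithStats(m); i=1+np.argmax(st[1:,4]); print(f,'blob',st[i],c[i]+[sl[1].start,sl[0].start]); return c[i]+[sl[1].start,sl[0].start]
p=cv2.imread('pics/w1.png'); print(p[195:222:3,395:448:4].min(2)); print(cv2.imread('pics/top1.png')[232:250:2,352:378:2].min(2))
o=telemetry.get_obs(); print(o['ee_pos'],o['wrist_force'],o['joint_efforts'].round(2))
# depth-derived points around the button in scene1/scene2 and wrist (w8 pose ~)
def cloud(n,f,o=None):
    d=np.load('pics/'+f+'.npy');H,W=d.shape; uv=np.stack(np.meshgrid(np.arange(W),np.arange(H)),-1).reshape(-1,2)
    c=info(n); s=cv2.undistortPoints(np.float64(uv).reshape(-1,1,2),c['camera_matrix'],np.array([c['k1'],0,0,0,0.]))[:,0]
    Rm,t=pose(n,o); return ((np.c_[s,np.ones(len(s))]*d.reshape(-1,1))@Rm.T+t).reshape(H,W,3)
for n,f,oo in (('scene','scene1.png',None),('top','top1.png',None),('wrist','w1.png',o1),('scene','scene2.png',None),('wrist','w9.png',o)):
    X=cloud(n,f,oo).reshape(-1,3); r=np.hypot(X[:,0]-.4919,X[:,1]+.1055)
    for a,b in((0,.01),(.015,.02),(.03,.04)):
        k=(r>=a)&(r<b)&(X[:,2]<.12)&(X[:,2]>.03); print(f,a,k.sum(),np.percentile(X[k,2],[5,25,50,75,95]).round(4) if k.any() else '')
E
```

```text
[[ 57  67  67  77  98 147 193 192 189 122  66 178 181 178]
 [ 58  67  67  94 145 195 194 192 191 189  65 131 179 181]
 [ 59  67  69  95 194 195 193 192 191 190 111 118 180 178]
 [ 61  66  77 108 195 194 193 191 190 190 143 137 181 180]
 [ 62  67  80 125 194 192 192 190 190 189 155 158 177 181]
 [ 58  66  67 139 193 192 191 190 189 188  64 179 178 177]
 [ 59  65  67  92 190 191 190 190 189 187  85 178 178 177]
 [174  67  67  67 177 190 189 189 188  71 180 177 178 178]
 [176 139  66  65  66 172 184 183  77 172 175 180 177 179]]
[[128 129 108  43  35  36  33  31  41 101 128 130 129]
 [128 116  41  37  43  81 107 104  64  41 100 129 128]
 [126  73  35  39 103 152 155 153 144  72  52 121 129]
 [124  49  36  58 146 155 154 154 152 123  42 111 128]
 [123  48  36  65 152 155 155 154 152 142  47 110 128]
 [125  62  36  53 143 155 155 153 151 119  44 114 128]
 [126  91  36  38  98 147 154 152 143  76  58 125 128]
 [125 123  72  36  36  71 108 104  62  41 112 128 129]
 [125 125 123  90  55  38  37  36  58 104 127 128 128]]
[ 0.49188034 -0.10547352  0.06751108] [-0.67386023 -0.08138151  0.595890
[... 186 characters left out ...]
ne1.png 0.03 398 [0.0568 0.0579 0.0586 0.0594 0.0607]
top1.png 0 67 [0.0795 0.0811 0.082  0.0828 0.0843]
top1.png 0.015 115 [0.07   0.0712 0.0722 0.0732 0.0746]
top1.png 0.03 453 [0.057  0.0584 0.0596 0.0607 0.0623]
w1.png 0 351 [0.0807 0.0814 0.0818 0.0823 0.083 ]
w1.png 0.015 480 [0.0706 0.0713 0.0718 0.0722 0.073 ]
w1.png 0.03 2130 [0.058  0.0588 0.0593 0.0597 0.0604]
scene2.png 0 33 [0.0794 0.0803 0.0811 0.0817 0.0913]
scene2.png 0.015 140 [0.0694 0.0707 0.073  0.1015 0.1152]
scene2.png 0.03 373 [0.0568 0.0577 0.0585 0.0592 0.0603]
w9.png 0 458 [0.0809 0.0817 0.0824 0.1027 0.116 ]
w9.png 0.015 1235 [0.0709 0.0715 0.0719 0.0723 0.0731]
w9.png 0.03 5260 [0.0584 0.059  0.0594 0.0598 0.0604]
```

```bash
python3 - <<'E'
from h import *
o=telemetry.get_obs()
def cloud(n,f,o=None):
    d=np.load('pics/'+f+'.npy');H,W=d.shape; uv=np.stack(np.meshgrid(np.arange(W),np.arange(H)),-1).reshape(-1,2)
    c=info(n); s=cv2.undistortPoints(np.float64(uv).reshape(-1,1,2),c['camera_matrix'],np.array([c['k1'],0,0,0,0.]))[:,0]
    Rm,t=pose(n,o); return ((np.c_[s,np.ones(len(s))]*d.reshape(-1,1))@Rm.T+t).reshape(H,W,3)
for n,f,oo in (('scene','scene2.png',None),('wrist','w9.png',o)):
    X=cloud(n,f,oo); p=cv2.imread('pics/'+f)
    # ASCII map: column through TCP
    r=np.hypot(X[...,0]-.4919,X[...,1]+.1055); k=(r<.022)&(X[...,2]>.064)&(X[...,2]<.16)
    v,u=np.where(k); print(f,u.min(),u.max(),v.min(),v.max())
    uc=int(project(n,[o['ee_pos']],oo)[0,0]); vc=int(project(n,[o['ee_pos']],oo)[0,1]); print('tcp px',uc,vc)
    for vv in range(vc-24,vc+20,2):
        print(vv,' '.join('%3d/%3d'%(1000*X[vv,uu,2],p[vv,uu].min()) for uu in range(uc-18,uc+20,3)))
E
```

```text
scene2.png 168 197 193 238
tcp px 185 229
205 159/ 29 144/ 33 142/ 32 145/ 28 144/ 25 140/ 26 134/ 29 135/ 27  57/110  57/113  60/114  58/114  58/114
207 155/ 27 151/ 26 144/ 29 140/ 26 140/ 27 138/ 27 126/ 27 126/ 27  59/113  57/113  58/114  57/114  56/116
209 150/ 27 147/ 28 143/ 27 134/ 26 136/ 26 133/ 26 124/ 45 118/ 38  58/111  59/114  56/115  57/114  58/114
211 147/ 26 142/ 26 141/ 32 130/ 28 131/ 26 128/ 41 123/ 29 119/ 48  57/111  59/115  57/114  58/114  56/113
213  59/123 138/ 33 138/ 27 116/ 28 123/ 28 120/ 52 118/ 36 114/ 53  57/ 82  56/113  59/113  59/113  58/112
215  58/116  56/119  59/125 114/ 25 119/ 26 114/ 51 114/ 41 107/ 54  58/ 59  59/115  58/112  60/113  58/111
217  58/117  58/120  59/118 109/ 28 113/ 27 108/ 37 110/ 54 106/ 52  58/ 84  58/112  60/112  59/111  57/111
219  58/117  57/117  58/119 102/ 35 109/ 27 103/ 38 104/ 53 100/ 49  57/116  59/113  58/111  58/113  59/113
221  59/119  58/120  54/120  57/101 102/ 28 100/ 26 100/ 53  96/ 47  58/107  58/114 708/114  58/114  58/114
223  59/120  56/119  58/115  58/117  80/ 84  94/ 28  95/ 51  89/ 69  79/101  58/ 56  5
[... 3031 characters left out ...]
/ 54  97/ 54  97/ 92  97/ 92  98/ 93  97/ 95  82/205
265  81/204  81/205  99/ 93 100/ 93  99/ 92  99/ 92  99/ 53  99/ 53 100/ 92  99/ 92  99/ 93  99/ 92  82/204
267  81/204  82/204 102/ 92 100/ 92 101/ 91 101/ 92 101/ 52 102/ 52 101/ 92 101/ 92 100/ 92 102/ 92  82/204
269  81/175  81/175 102/ 91 102/ 91 102/ 91 102/ 92 103/ 51 103/ 53 103/ 92 103/ 91 103/ 91 103/ 92  82/176
271  97/ 55  97/ 55 104/ 93 105/ 91 104/ 91 105/ 91 105/ 52 103/ 51 105/ 91 106/ 91 105/ 91 105/ 92  97/ 54
273  98/ 55  99/ 55 107/ 92 107/ 91 107/ 91 106/ 91 108/ 52 107/ 51 106/ 90 107/ 91 107/ 91 107/ 91  98/ 54
275 100/ 54 101/ 53 109/ 91 108/ 91 108/ 90 109/ 90 107/ 50 109/ 50 109/ 90 108/ 91 108/ 90 109/ 91 102/ 53
```

Both depth views put the shut fingertips at z ≈ 0.09, about 8 mm above the cap (0.081). The real tips are therefore higher than the reported TCP. I continue down, guided by force.

```bash
python3 -m inch '[[0,0,0.002,0,0,0,1],[0,0,0.004,0,0,0,1],[0,0,0.004,0,0,0,1]]'; python3 -m inch '[[0,0,0.001,0,0,0,1],[0,0,0.002,0,0,0,1],[0,0,0.002,0,0,0,1]]'
```

```text
time: 15.23
ee_pos: [0.4917, -0.1054, 0.063]
tcp_rot: [-180.0, 0.0, 8.2]
wrist_force: [-0.8, 1.1, -0.3]
opening: 0.0001
time: 15.48
ee_pos: [0.4918, -0.1055, 0.0614]
tcp_rot: [-180.0, 0.0, 8.2]
wrist_force: [0.8, -0.3, -0.3]
opening: -0.0
```

```bash
python3 -m inch '[[0,0,0.001,0,0,0,1],[0,0,0.002,0,0,0,1],[0,0,0.002,0,0,0,1]]'
```

```text
time: 15.73
ee_pos: [0.492, -0.1055, 0.0596]
tcp_rot: [180.0, -0.0, 8.2]
wrist_force: [-0.1, -0.2, 1.4]
opening: -0.0002
```

```bash
python3 -m inch '[[0,0,0.001,0,0,0,1],[0,0,0.002,0,0,0,1],[0,0,0.002,0,0,0,1]]'
```

```text
time: 15.98
ee_pos: [0.492, -0.1055, 0.0576]
tcp_rot: [180.0, -0.0, 8.2]
wrist_force: [-0.1, 1.2, 2.9]
opening: -0.0001
```

```bash
python3 -m inch '[[0,0,0.001,0,0,0,1],[0,0,0.002,0,0,0,1],[0,0,0.002,0,0,0,1]]'
```

```text
time: 16.23
ee_pos: [0.492, -0.1055, 0.0556]
tcp_rot: [180.0, -0.0, 8.2]
wrist_force: [-0.5, -0.2, 5.1]
opening: -0.0005
```

```bash
python3 -m inch '[[0,0,0.001,0,0,0,1],[0,0,0.0015,0,0,0,1],[0,0,0.0015,0,0,0,1],[0,0,0.0015,0,0,0,1]]'
```

```text
time: 16.57
ee_pos: [0.492, -0.1055, 0.0543]
tcp_rot: [180.0, -0.0, 8.2]
wrist_force: [-2.2, 0.7, 6.9]
opening: -0.0
```

```bash
python3 -m inch '[[0,0,0.001,0,0,0,1],[0,0,0.001,0,0,0,1],[0,0,0.001,0,0,0,1]]'; python3 - <<'E'
from h import *
o=telemetry.get_obs(); grab('scene','scene3.png'); grab('wrist','w10.png'); np.save('w10o.npy',o,allow_pickle=True)
for n,f,oo in (('scene','scene3.png',None),('wrist','w10.png',o)):
    d=np.load('pics/'+f+'.npy');H,W=d.shape; uv=np.stack(np.meshgrid(np.arange(W),np.arange(H)),-1).reshape(-1,2)
    c=info(n); s=cv2.undistortPoints(np.float64(uv).reshape(-1,1,2),c['camera_matrix'],np.array([c['k1'],0,0,0,0.]))[:,0]
    Rm,t=pose(n,oo); X=(np.c_[s,np.ones(len(s))]*d.reshape(-1,1))@Rm.T+t
    p=cv2.imread('pics/'+f).reshape(-1,3).min(1); r=np.hypot(X[:,0]-.492,X[:,1]+.1055); k=(r<.013)&(p>(118 if n=='scene' else 190))&(X[:,2]<.1); print(f,k.sum(),np.percentile(X[k,2],[10,50,90]))
E
```

```text
time: 16.82
ee_pos: [0.4921, -0.1055, 0.0542]
tcp_rot: [180.0, -0.1, 8.2]
wrist_force: [-3.2, 1.0, 14.0]
opening: -0.0002
scene3.png 16 [0.07332735 0.07415432 0.07542241]
w10.png 367 [0.07451215 0.07528962 0.07613003]
```

The button is bottomed: its cap went from 0.081 to 0.075, with a hard stop at 14 N. I lift off clear, then check.

```bash
python3 -m inch '[[0,0,-0.005,0,0,0,1],[0,0,-0.02,0,0,0,1],[0,0,-0.05,0,0,0,1],[0,0,-0.08,0,0,0,1],[0,0,-0.11,0,0,0,1],[0,0,-0.14,0,0,0,1],[-0.03,0,-0.15,0,0,0,1],[-0.06,0,-0.15,0,0,0,1],[-0.06,0,-0.15,0,0,0,1],[-0.06,0,-0.15,0,0,0,1]]'; python3 - <<'E'
from arc import *
o=telemetry.get_obs(); grab('wrist','w11.png'); grab('scene','scene4.png'); grab('top','top3.png')
for n,f,oo in (('scene','scene4.png',None),('wrist','w11.png',o)):
    d=np.load('pics/'+f+'.npy');H,W=d.shape; uv=np.stack(np.meshgrid(np.arange(W),np.arange(H)),-1).reshape(-1,2)
    c=info(n); s=cv2.undistortPoints(np.float64(uv).reshape(-1,1,2),c['camera_matrix'],np.array([c['k1'],0,0,0,0.]))[:,0]
    Rm,t=pose(n,oo); X=(np.c_[s,np.ones(len(s))]*d.reshape(-1,1))@Rm.T+t
    r=np.hypot(X[:,0]-.492,X[:,1]+.1055); k=(r<.01)&(X[:,2]<.1); print(f,'cap z',k.sum(),np.percentile(X[k,2],[10,50,90]))
    k=(np.hypot(*(X[:,:2]-D).T)<.06)&(X[:,2]>.1)&(X[:,2]<.118); P=np.median(X[k],0)[:2]-D
    print('post n',k.sum(),(90+YAW-np.degrees(np.arctan2(P[1],P[0])))/20,np.hypot(*P))
print(o['wrist_force'],o['ee_pos'],o['time'])
# bystander check: change between top1 and top3
a=cv2.imread('pics/top1.png').astype(int);b=cv2.imread('pics/top3.png').astype(int); m=(abs(a-b).max(2)>40).astype(np.uint8)
n,l,st,c=cv2.connectedComponentsWithStats(m)
print([(s.tolist()) for s in st[1:] if s[4]>15])
E
```

```text
time: 17.75
ee_pos: [0.4319, -0.1142, 0.2034]
tcp_rot: [180.0, -0.1, 8.1]
wrist_force: [1.2, -0.5, 0.1]
opening: 0.0003
scene4.png cap z 55 [0.07989501 0.08119285 0.08231891]
post n 39 5.116111705398575 0.04926024411249086
w11.png cap z 450 [0.08068191 0.08172162 0.08271578]
post n 309 5.158644486283332 0.04518425405396658
[ 1.22728253 -0.49980538  0.08920062] [ 0.4319207  -0.11423231  0.20335023] 17.75
[[300, 206, 6, 14, 37], [311, 206, 9, 15, 44], [365, 261, 195, 159, 17870], [255, 389, 80, 31, 1687]]
```

```bash
python3 -c "
from workcell import order
print(order.job_done())"
```

```text
the job is handed in; nothing more can be done
None
```

The job is done and handed in at about 18 s of robot time. The dial is on the fifth click, the store button has been pressed and released, and the arm is clear; no verdict is given.

- **Zero stop:** I pushed the post anticlockwise from click 3 to zero and leant on the stop at about 15 N along the push for over half a second. The force and the pictures put the yield at roughly 1.5–1.9 mm.
- **Dial:** I turned it five clicks clockwise. I saw it at clicks 2 and 4 on the way, and at 5 before pressing the button. After the press, both cameras gave 5.12–5.16 clicks. I put that 2–3° excess down to dial-centre calibration, and it is within the 5° allowed.
- **Store button:** The cap went from about 0.081 m to 0.075 m, with a hard stop at 14 N. After release it was back at 0.081 m.
- **Bystanders:** Comparing the top view before and after shows only the post and the arm changed. The arm may hide part of the mug's area, so the mug is not confirmed by picture.

One reading disagreed: with the gripper shut, the real fingertips were about 20 mm higher than the reported tool point. I found this from depth images before the press and finished the press by force.

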